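# Sort look-alike hubs by weight against the backstops

## Robot

A 7-joint arm with a two-finger parallel gripper is mounted at the origin on the work surface. World frame = base frame: x ahead of the robot, y to its left, z up, the work surface at z = 0. Lengths are in m, angles in degrees, forces in N, time in s.
With the tool pointing down it reaches from about 0.4 to 0.875 m from the base axis. Payload 4.4 kg.
Tool frame: the origin (TCP) lies at the very end of the fingers, on their centre line; the grasp point (between the pads) lies pinch_z behind it (pinch_z is the distance from the TCP to the grasp point, in m); z points along the fingers, y is the line along which they close (so a half turn about z gives the same grasp; the last joint's range is limited). The gripper opens to 85 mm and grips with 20 to 120 N. Pads are 22 mm wide; open, the fingers measure 114 mm over their backs; the gripper's body (76 mm by 85 mm) begins 54 mm behind the grasp point. The pads swing forward as they close: fully open they stand 13 mm farther back than shut.
Start: joints at [72.605, 36.005, 2.206, 86.941, -1.547, 57.084, -1.146], TCP at [0.153, -0.632, 0.231] pointing down, gripper open.
Joint ranges: [-175.42, 175.42], [-21.48, 121.26], [-71.46, 75.88], [10.55, 141.38], [-63.04, 243.04], [13.31, 113.54], [-168.57, 168.57]. Speed limits (degrees/s): [147.25, 147.25, 180, 180, 180, 180, 180].

## Interface

Orientations are given as a 3x3 rotation matrix whose columns are the frame's x, y, z axes.
In Python, from workcell import reach, movel, movej, set_gripper, dwell, ik, get_state, read_camera, camera_info, IKError, close_job, pinch_z gives the robot as it stands. The module is installed in compiled form; this text tells all that it offers. Calls block until the motion is done:
- reach(position, orientation): joint-space move of the TCP to a pose.
- movel(position, velocity=0.15, attitude=None): straight line of the TCP; attitude=None keeps the orientation; velocity is the mean speed in m/s.
- movej(angles): joint-space move.
- set_gripper(opening, newtons=None): finger opening in m; newtons is the grip in N (None keeps the last); returns when the fingers have stopped.
- dwell(seconds).
- ik(position, orientation): joint angles nearest the present ones, or None.
- get_state(): the state.
- read_camera(name): name is "scene" or "side" or "wrist"; returns (picture, depth): 384x512x3 uint8, red, green, blue; 384x512 float32, m along the optical axis (not along the pixel's ray), 0 where there is no reading.
- camera_info(name): a dict with "K" (3x3 intrinsics, pixels), "xyz" and "orientation" of the camera in the world; the wrist camera has in their place "hand_eye" (4x4, takes a point from camera to tool coordinates, whose origin is the TCP and whose axes are the flange's). Camera axes: x right, y up, looking along -z (the intrinsics and any distortion apply to the point x, -y, -z); pixel columns grow to the right and rows downward; lengths in m; the calibration is good to about 2 mm. A picture is of the moment at which its call begins: read the wrist's pose just before it. camera_info takes no time and is no camera call.
A pose or a line that the arm cannot do raises IKError and nothing moves.
- close_job(): hands the job in; it is judged then, once.
The state is a dict: "time": time; "qpos": joint angles; "joint_vel": joint speeds; "tau": joint torques, N m; "tcp_pos": TCP position; "orientation": TCP orientation; "force": force on the tool from outside, world axes, zero at the start; "torque": the same for the moment, N m; "grip_width": finger opening in m; "grip_force": force on a finger pad.
Only numpy, scipy, OpenCV 4.12 (cv2) and the standard library are available. Lean on these libraries where they do the work, as an engineer would, in place of code of your own. Each camera call takes 0.05 s, during which the arm holds its last target. There are 200 camera calls.

## Task

The two steel hubs look alike: lift each one to feel its weight, then stand it in the tray of its class: hollow hub under 400 g (one round mark on the backstop), filled canister 400 to 650 g (two marks), solid hub over 650 g (three marks). Standing on the tray floor, slide each gently back until it bears on the backstop and hold it there with a light press of about 8 N for a second, never over 20 N, then let go so that it stays upright and touching the stop. Do one hub after the other, in either order, and leave the tape roll, the button box and the screwdriver alone.

Things in the scene. Friction and masses are not known exactly. Their poses are not given: they have to be found in the camera images.
- hub_1: plain steel cylinder standing upright, 46 mm in diameter and 80 mm tall, straight sides; origin at the centre of its underside, z along its axis. The two look exactly alike. Mass unknown, anything from 160 to 960 g, drawn separately for each: both may be of the same class.
- hub_2: plain steel cylinder standing upright, 46 mm in diameter and 80 mm tall, straight sides; origin at the centre of its underside, z along its axis. The two look exactly alike. Mass unknown, anything from 160 to 960 g, drawn separately for each: both may be of the same class.
- tray_hollow: fixed aluminium tray for hollow hubs (under 400 g), for one or two side by side. 170 mm along its x, 150 mm along its y; origin at the centre of its underside, x pointing to its back. Floor top at z = 4 mm; open at the front (-x); side walls 15 mm high, 142 mm apart. At the back a black block across the tray, the backstop, with white discs of 24 mm on top: one disc in the middle.
- stop_mid_hollow (a point): point on the floor of tray_hollow, 35 mm behind its centre. The front face of its rigid backstop (backstop_hollow) is bolted anywhere from 13 mm in front of to 13 mm behind this point and is not measured: find it by feel. Backstop: 35 mm along x, 138 mm along y, 30 mm tall, square to the tray, own origin at the middle of its underside.
- tray_filled: fixed aluminium tray for filled canisters (400 to 650 g), for one or two side by side. 170 mm along its x, 150 mm along its y; origin at the centre of its underside, x pointing to its back. Floor top at z = 4 mm; open at the front (-x); side walls 15 mm high, 142 mm apart. At the back a black block across the tray, the backstop, with white discs of 24 mm on top: two discs, 40 mm apart.
- stop_mid_filled (a point): point on the floor of tray_filled, 35 mm behind its centre. The front face of its rigid backstop (backstop_filled) is bolted anywhere from 13 mm in front of to 13 mm behind this point and is not measured: find it by feel. Backstop: 35 mm along x, 138 mm along y, 30 mm tall, square to the tray, own origin at the middle of its underside.
- tray_solid: fixed aluminium tray for solid hubs (over 650 g), for one or two side by side. 170 mm along its x, 150 mm along its y; origin at the centre of its underside, x pointing to its back. Floor top at z = 4 mm; open at the front (-x); side walls 15 mm high, 142 mm apart. At the back a black block across the tray, the backstop, with white discs of 24 mm on top: three discs in a row, 40 mm apart.
- stop_mid_solid (a point): point on the floor of tray_solid, 35 mm behind its centre. The front face of its rigid backstop (backstop_solid) is bolted anywhere from 13 mm in front of to 13 mm behind this point and is not measured: find it by feel. Backstop: 35 mm along x, 138 mm along y, 30 mm tall, square to the tray, own origin at the middle of its underside.
- tape_roll: roll of masking tape lying flat, 96 mm across, 25 mm tall, origin at the centre of its underside; not part of the job
- stop_box: yellow push-button box with a red mushroom button, 70 by 70 mm, 76 mm tall, origin at the centre of its underside; not part of the job
- screwdriver: loose screwdriver lying beside the trays, origin under its middle; not part of the job
Not all that is in view belongs to the job. Leave any blue, brown or purple look-alike of the hub_2 alone.

How it is judged:
By the outcome, as a careful person would: the job done as asked, in the order asked, and still so for the second after the job is handed in, with the robot touching nothing.
It also fails if it takes over 72 s, if anything falls off the work surface, if the arm or the gripper's body presses on something with over 40 N, if the wrist force passes 120 N, or if a joint passes its speed limit or range.

## Working session

There is one attempt and no reset: what is moved stays moved. The work goes in short steps, each a Python script; the robot and the scene stay as the last script left them, time stands still between calls to the robot, and variables do not carry over. Pictures are saved under pics/ and viewed, at most 10 in all, crops included, and the job is handed in when it is done.

```bash
mkdir -p pics; ls; python3 - <<'E'
from workcell import *
import cv2,numpy as np
s=get_state();print(s,pinch_z)
for n in("scene","side","wrist"):
    p,d=read_camera(n);cv2.imwrite(f"pics/{n}0.png",p[...,::-1]);np.save(f"pics/{n}0.npy",d);print(n,camera_info(n),(d>0).mean())
E
```

```text
pics
{'time': 0.0, 'qpos': array([72.60418651, 36.05592939,  2.20393867, 86.99594492, -1.5459528 ,
       57.08557562, -1.14578228]), 'joint_vel': array([-0.06107715,  0.01543067, -0.02883498, -0.02279095, -0.02193364,
       -0.00166984,  0.01205127]), 'tau': array([-9.65282015e-04, -5.63404584e+01,  1.22634921e+00, -1.93443203e+01,
        1.11888262e-02,  1.05634847e-02,  1.13827326e-05]), 'tcp_pos': array([ 0.15298739, -0.63109159,  0.23042364]), 'orientation': array([[ 9.71856914e-01,  2.35571424e-01, -4.92917004e-04],
       [ 2.35571934e-01, -9.71855221e-01,  1.81460910e-03],
       [-5.15739136e-05, -1.87965781e-03, -9.99998232e-01]]), 'force': array([-0.07278988, -0.72502278, -0.52393086]), 'torque': array([ 0.02387265, -0.01234997,  0.06606348]), 'grip_force': 0.0, 'grip_width': 0.08579852774133868} 0.0187
scene {'K': array([[403.45032882,   0.        , 256.29118377],
       [  0.        , 403.45032882, 191.34712988],
       [  0.        ,   0.        ,   1.        ]]), 'xyz': array([1.06992678, 0.23434251, 1.06461532]), 'orientation': array([[-0.35242007, -0.81015535,  0.4
[... 367 characters left out ...]
y([[ 0.98653364,  0.10183163, -0.12799097],
       [-0.16325844,  0.66046605, -0.73289241],
       [ 0.00990206,  0.74391863,  0.66819685]])} 0.9958902994791666
wrist {'K': array([[286.33172421,   0.        , 257.39904787],
       [  0.        , 286.33172421, 192.12365599],
       [  0.        ,   0.        ,   1.        ]]), 'hand_eye': array([[-8.25063955e-04,  9.49187601e-01,  3.14709736e-01,
         7.98038444e-02],
       [ 9.99998926e-01,  4.01933802e-04,  1.40940186e-03,
        -8.13972238e-04],
       [ 1.21129429e-03,  3.14710560e-01, -9.49186913e-01,
        -1.42654343e-01],
       [ 0.00000000e+00,  0.00000000e+00,  0.00000000e+00,
         1.00000000e+00]])} 0.9961446126302084
```

View pics/scene0.png

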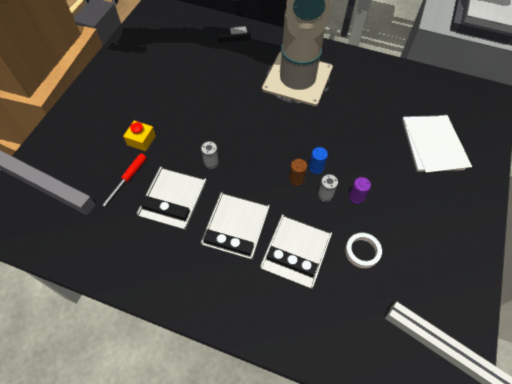

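View pics/side0.png

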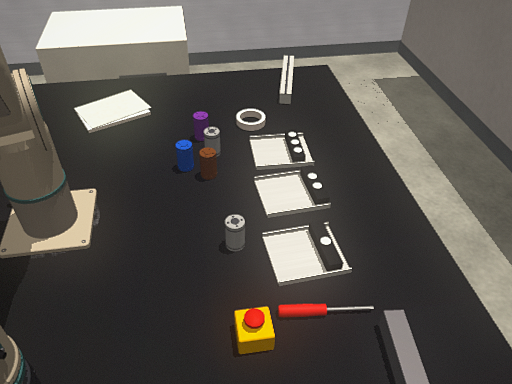

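Scene view: steel hubs at (210,155) and (328,188). Look-alikes are blue (319,160), brown (298,172) and purple (361,190), all coloured, so I reject them. Trays: one disc (172,197), two discs (236,225), three discs (297,250). Tape (364,250), button box (139,136) and screwdriver (125,180) are to be left alone. In the side view the hubs are at (235,232) and (212,140).

```bash
cat > vis.py <<'E'
import numpy as np,cv2
from workcell import camera_info
def cloud(n,d,state=None):
    c=camera_info(n);K=c["K"];v,u=np.mgrid[:384,:512]
    P=np.stack([(u-K[0,2])/K[0,0]*d,-(v-K[1,2])/K[1,1]*d,-d],-1)
    if n=="wrist":
        H=c["hand_eye"];P=P@H[:3,:3].T+H[:3,3];R,t=state["orientation"],state["tcp_pos"]
    else: R,t=c["orientation"],c["xyz"]
    P=P@R.T+t;P[d<=0]=np.nan
    return P
E
python3 - <<'E'
from vis import *
from scipy.ndimage import label
np.set_printoptions(precision=4,suppress=True)
seeds=dict(hubA=((210,148),(235,221)),hubB=((328,181),(212,133)),blue=((319,154),(184,147)),brown=((298,166),(208,155)),purple=((361,184),(200,117)),box=((137,128),(254,318)),tape=((364,236),(250,112)))
hol=dict(scene=((182,185),(163,208)),side=0)
for i,n in enumerate(("scene","side")):
    im=cv2.imread(f"pics/{n}0.png");P=cloud(n,np.load(f"pics/{n}0.npy"))
    print(n)
    for k,s in seeds.items():
        u,v=s[i];c=P[v,u]
        m=(np.linalg.norm(P[...,:2]-c[:2],axis=-1)<.035)&(abs(P[...,2]-c[2])<.006)
        q=P[m];print(k,c,"top mid",(q.min(0)+q.max(0))/2,"ext",np.ptp(q,axis=0)[:2],len(q))
    # backstops: black, raised 25-42mm ; discs: white, raised
    z=P[...,2];g=im.max(-1)
    m=(z>.027)&(z<.042)&(P[...,0]>.3)
    l,N=label(m)
    for j in range(1,N+1):
        q=P[l==j]
        if len(q)>100:
            r=cv2.minAreaRect(q[:,:2].astype(np.float32)*1000);w=np.argwhere((l==j)&(g>150))
            print("blob",np.argwhere(l==j).mean(0)[::-1],r,np.median(q[:,2]),len(q))
            wl,wn=label((l==j)&(g>150))
            for a in range(1,wn+1):
                if (wl==a).sum()>15:print("   disc",P[wl==a].mean(0),(wl==a).sum())
    # tray floors: bright, z~4mm
    m=(z>-.003)&(z<.022)&(g>110)
    l,N=label(m)
    for j in range(1,N+1):
        q=P[l==j]
        if len(q)>800:
            print("floor",np.argwhere(l==j).mean(0)[::-1],cv2.minAreaRect(q[:,:2].astype(np.float32)*1000),np.median(q[:,2]),len(q))
E
```

```text
scene
hubA [ 0.4483 -0.1382  0.0811] top mid [ 0.4483 -0.1419  0.0803] ext [0.0455 0.0438] 162
hubB [0.4346 0.2232 0.0827] top mid [0.4317 0.2276 0.0813] ext [0.0477 0.0446] 175
blue [0.3532 0.1729 0.0823] top mid [0.3483 0.1735 0.0811] ext [0.045  0.0448] 157
brown [0.4164 0.1276 0.0826] top mid [0.4109 0.1287 0.0815] ext [0.0446 0.0435] 164
purple [0.4089 0.3139 0.08  ] top mid [0.4069 0.3175 0.0796] ext [0.0478 0.0439] 187
box [ 0.4577 -0.3803  0.078 ] top mid [ 0.4504 -0.3892  0.0758] ext [0.0342 0.0347] 71
tape [0.5352 0.3656 0.0243] top mid [0.5411 0.3673 0.0241] ext [0.0316 0.066 ] 123
blob [164.7545 206.6636] ((653.7332153320312, -195.75311279296875), (36.98768997192383, 140.09097290039062), 4.023591041564941) 0.03405902525133697 550
   disc [ 0.6528 -0.1965  0.0358] 57
blob [228.5443 241.1739] ((687.1280517578125, 17.388553619384766), (37.32016372680664, 138.82699584960938), 2.857741355895996) 0.03440158619416933 621
   disc [ 0.6876 -0.0032  0.0359] 64
   disc [0.6847 0.0366 0.0357] 67
blob [292.3979 260.3408] ((677.64794921875, 199.32833862304688), (137.85418701171875, 36.
[... 3444 characters left out ...]
31.5948944091797, 207.39466857910156), 23.83857536315918) 0.013957545972445529 1894
floor [274.9828 151.2401] ((635.57763671875, 198.35235595703125), (153.95245361328125, 176.66732788085938), 88.42684173583984) 0.0040801297596502195 1166
floor [283.9833 193.6594] ((620.2070922851562, 11.376861572265625), (170.20526123046875, 154.6400909423828), 3.5893874168395996) 0.004164961623229879 1732
floor [ 53.3043 229.0759] ((-3.9575119018554688, 6.650794982910156), (214.632080078125, 224.25241088867188), 0.01905672252178192) 0.013076112709020149 2530
floor [297.0428 255.1911] ((608.1005859375, -201.66799926757812), (179.01988220214844, 150.7013702392578), 3.607243537902832) 0.004339664553474065 2522
```

Both views agree: hub tops are at z≈0.080, with A at about (.447,-.144) and B at about (.431,.226). The stops' yaw is ≈+4°, +4° and -2°. Next I go above hub A for one close look.

```bash
cat > rob.py <<'E'
from workcell import *
from vis import *
np.set_printoptions(precision=4,suppress=True)
def R(deg):
    c,s=np.cos(np.radians(deg)),np.sin(np.radians(deg));return np.array([[c,s,0],[s,-c,0],[0,0,-1.]])
def F(n=12):
    a=[]
    for _ in range(n): dwell(.02);a.append(get_state()["force"])
    return np.mean(a,0)
def look(name,near):
    s=get_state();p,d=read_camera("wrist");cv2.imwrite(f"pics/{name}.png",p[...,::-1])
    P=cloud("wrist",d,s);m=(np.linalg.norm(P[...,:2]-near,axis=-1)<.04)&(abs(P[...,2]-.08)<.008)
    q=P[m];uv=np.argwhere(m).mean(0)[::-1]
    c,r=cv2.minEnclosingCircle(q[:,:2].astype(np.float32)*1000)
    print("top",(q.min(0)+q.max(0))/2,"ext",np.ptp(q,axis=0),"circle",c,r,"px",uv,len(q));return np.array(c)/1000
E
python3 - <<'E'
from rob import *
reach([.40,-.144,.22],R(4));print(get_state()["time"],get_state()["tcp_pos"])
look("wA",[.447,-.144])
im=cv2.imread("pics/wA.png");cv2.imwrite("pics/wA_s.png",im)
E
```

```text
2.125 [ 0.4002 -0.1449  0.2201]
top [ 0.4447 -0.1435  0.0776] ext [0.0455 0.0452 0.0107] circle (444.89642333984375, -143.4394073486328) 22.977277755737305 px [259.9434 134.1797] 1714
```

View pics/wA.png

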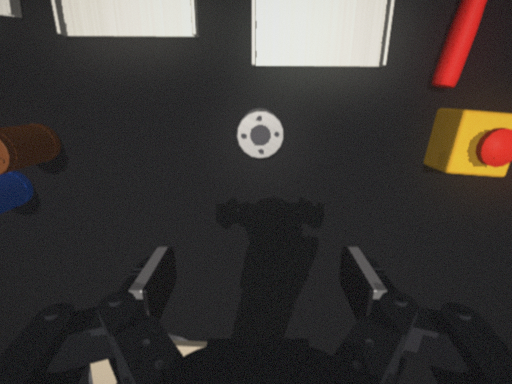

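The grey steel hub is at (260,134), well clear of the box and the coloured cans. Grasp and weigh it.

```bash
cat >> rob.py <<'E'
def pick(xy,yaw,tcpz=.033):
    reach([*xy,.15],R(yaw));dwell(.3);f0=F();t0=get_state()["torque"]
    movel([*xy,tcpz],.12);set_gripper(.03,50);s=get_state();print("grip",s["grip_width"],s["grip_force"],s["force"])
    movel([*xy,.15],.12);dwell(.3);f1=F();s=get_state()
    m=(f0-f1)[2]/9.81*1000;print("f0",f0,"f1",f1,"mass g",m,"width",s["grip_width"],"t",s["time"],s["tcp_pos"]);return m
E
python3 - <<'E'
from rob import *
pick([.4453,-.1435],4)
E
```

```text
grip 0.04503268058201615 50.17381310462952 [-1.4667 -0.2888  3.6104]
f0 [-0.0851  0.1935  0.0299] f1 [ 0.0479 -0.0784 -3.9554] mass g 406.2469094254872 width 0.04502353416465578 t 6.3 [ 0.4453 -0.1435  0.1499]
```

406 g is too close to the 400 g limit, so I'll average longer.

```bash
python3 - <<'E'
from rob import *
a=[];T=[]
for _ in range(150): dwell(.01);s=get_state();a.append(s["force"][2]);T.append(s["tau"])
a=np.array(a);T=np.array(T);a0=a-a.mean()
print(a.mean(),a.std(),[a0[k:]@a0[:-k]/(a0@a0) for k in(1,2,5,10,20)],a[:50].mean(),a[50:100].mean(),a[100:].mean(),s["time"])
print(T.mean(0),T.std(0)); np.save("tauA.npy",np.r_[T.mean(0),s["qpos"]])
b=[get_state()["force"][2] for _ in range(30)];print(np.mean(b),np.std(b))
E
```

```text
-4.006014236168146 0.5163725079224191 [np.float64(0.10644203342121429), np.float64(-0.1480053010789161), np.float64(0.1179150784335451), np.float64(-0.09740898545435284), np.float64(0.04257079996132436)] -4.007951045215711 -3.9159781462603895 -4.094113517028337 7.55
[ -0.0001 -44.0869   0.5479 -12.778    0.0072  -0.0017  -0.    ] [0.0007 0.0158 0.0004 0.0035 0.0001 0.0004 0.    ]
-3.903150752570634 8.881784197001252e-16
```

```bash
python3 - <<'E'
from rob import *
xy=[.4453,-.1435]
movel([*xy,.0335],.12);set_gripper(.075);movel([*xy,.15],.15);dwell(.3)
a=[];T=[]
for _ in range(150): dwell(.01);s=get_state();a.append(s["force"][2]);T.append(s["tau"])
print("empty Fz",np.mean(a),"mass",(np.mean(a)+4.006)/9.81e-3,s["time"],s["tcp_pos"])
A=np.load("tauA.npy");dt=A[:7]-np.mean(T,0);print("dtau",dt,"dq",A[7:]-s["qpos"])
print("mass from tau J2 (axis at base): lever from base", dt[1]/9.81/np.hypot(*xy)*1000)
E
```

```text
empty Fz -0.013635319525112889 mass 406.9688767048815 11.5417 [ 0.4453 -0.1435  0.15  ]
dtau [ 0.0003 -1.8679  0.0523 -0.7971  0.0005 -0.0035  0.    ] dq [-0.1022  0.0016  0.1445  0.0047 -0.1367 -0.0016  0.1374]
mass from tau J2 (axis at base): lever from base -406.9865949600422
```

Force (407±6 g) and joint torque (407 g) agree, so hub A is a filled canister. Place it in the two-disc tray, left half.

```bash
cat >> rob.py <<'E'
TR={"hollow":([.6525,-.1966],3.95),"filled":([.686,.0161],4.0),"solid":([.6763,.1976],-1.9)}
def place(tray,yoff,tcpz=.033):
    C,yaw=TR[tray];Q=R(yaw);ex=Q[:,0];ey=-Q[:,1]
    goal=np.r_[C,0]-.0405*ex+yoff*ey
    st=goal-.016*ex
    reach(st+[0,0,.13],Q);movel(st+[0,0,tcpz+.010],.15);dwell(.2);fz=F(10)[2];z=tcpz+.006
    while z>tcpz-.003:
        movel(st+[0,0,z],.02);f=F(4)[2]-fz
        if f>2.2:break
        z-=.0007
    print("floor at tcp z",z,"f",f)
    set_gripper(.056);dwell(.15);fe=F(10);set_gripper(.03,30);dwell(.15)
    f0=F(12);print("empty",fe,"regripped",f0,get_state()["grip_width"])
    press=lambda n=4:-(F(n)-fe)@ex
    b=press(10);x=-.016;movel(st+[0,0,z]+.008*ex,.02);x=-.008;log=[]
    for _ in range(90):
        p=press();log.append((round(x*1000,2),round(float(p),1)))
        if p>7:break
        x+=.0005 if p<3.5 else .0002
        if x>.016:break
        movel(goal+[0,0,z]+x*ex,.02)
    print("bias",b,log[-14:])
    h=[]
    for _ in range(6):
        p=press(8);h.append(round(float(p),1))
        if p>10:x-=.0001;movel(goal+[0,0,z]+x*ex,.02)
        elif p<6.5:x+=.0001;movel(goal+[0,0,z]+x*ex,.02)
    s=get_state();print("hold",h,"x",x,"tcp",s["tcp_pos"],"t",s["time"])
    return goal,ex,x,z
E
python3 - <<'E'
from rob import *
xy=[.4453,-.1435]
movel([*xy,.033],.12);set_gripper(.03,50);movel([*xy,.10],.15)
g,ex,x,z=place("filled",.038)
set_gripper(.062);dwell(.2);print(F(),get_state()["time"])
E
```

```text
floor at tcp z 0.0376 f 3.1041450067944725
empty [0.1105 0.0222 0.1571] regripped [-0.3875  0.0889  2.3372] 0.04538906447330967
bias 0.5104290923979905 [(-8.0, 14.5)]
hold [14.4, 14.0, 14.1, 13.7, 13.5, 13.4] x -0.008599999999999997 tcp [0.6281 0.0502 0.038 ] t 21.0917
[0.1446 0.0995 0.2513] 21.8
```

Unexpected: 14 N of resistance about 14 mm before the stop I saw. I have already released, so lift and look.

```bash
python3 - <<'E'
from rob import *
s=get_state();p=s["tcp_pos"];print(p,s["grip_width"])
movel([p[0],p[1],.15],.15);movel([p[0]-.06,p[1],.2],.2)
s=get_state();im,d=read_camera("wrist");cv2.imwrite("pics/w1.png",im[...,::-1])
P=cloud("wrist",d,s);z=P[...,2]
def rep(m,n):
    q=P[m];print(n,len(q),(q.min(0)+q.max(0))/2,np.ptp(q,axis=0),cv2.minAreaRect(q[:,:2].astype(np.float32)*1000))
near=np.linalg.norm(P[...,:2]-[.63,.05],axis=-1)<.05
rep(near&(z>.076)&(z<.095),"hubtop")
rep((z>.029)&(z<.040)&(P[...,0]>.6)&(abs(P[...,1])<.11),"stop")
a,b=read_camera("side");cv2.imwrite("pics/s1.png",cv2.resize(a[110:270,190:370,::-1],None,fx=3,fy=3))
E
```

```text
[0.6344 0.0506 0.0375] 0.06175400290791392
hubtop 2080 [0.6263 0.051  0.0816] [0.0455 0.0449 0.0113] ((626.4280395507812, 50.900062561035156), (44.863399505615234, 45.10363006591797), 81.34711456298828)
stop 5264 [0.6771 0.0168 0.0339] [0.0569 0.1383 0.0098] ((677.0121459960938, 16.260177612304688), (50.74640655517578, 138.2693634033203), 4.193877220153809)
```

View pics/w1.png

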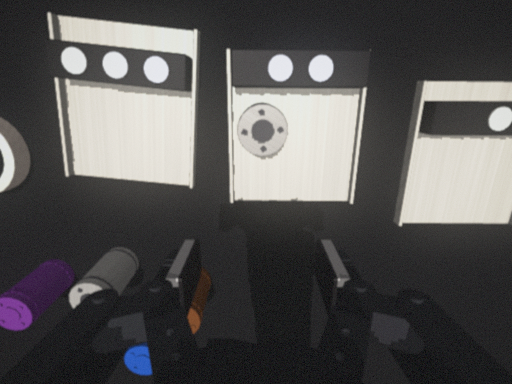

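View pics/s1.png

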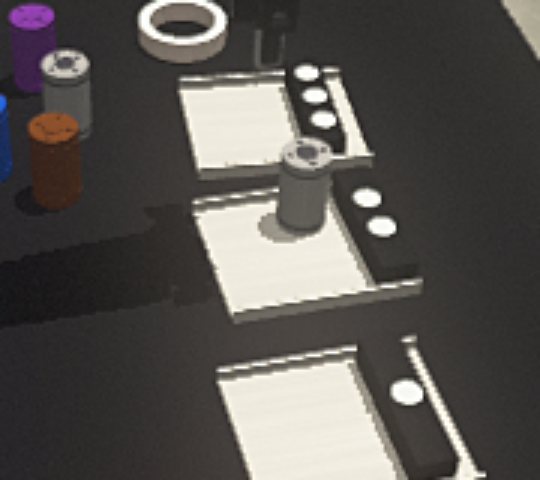

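The hub stands upright in the two-disc tray, top at wrist pixel (262,130), ~18 mm short of the black stop (face at row ~90). It jammed because I held it down on the floor at a high grip. I'll re-grip at mid-height, take part of its weight, and slide it on lightly.

```bash
cat >> rob.py <<'E'
def slide(tray,pos,W,tcpz=.028):
    """pos: hub axis xy; gripper open above. grip, carry most of weight, slide to stop, hold, release"""
    C,yaw=TR[tray];Q=R(yaw);ex=Q[:,0]
    x0=(np.r_[C,0]-np.r_[pos,0])@ex-.0405   # expected travel
    base=np.r_[pos,0];z=tcpz;go=lambda x,v=.03:movel(base+[0,0,z]+x*ex,v)
    fe=F(12);set_gripper(.03,30);dwell(.1)
    for _ in range(12):
        fz=(F(5)-fe)[2]
        if fz<-.55*W:break
        z+=.0003;go(0)
    print("unload fz",fz,"z",z,"expect",x0,"t",get_state()["time"])
    x=0;log=[];k=0
    while x<x0+.014:
        f=F(4)-fe;p=-f@ex;log.append((round(x*1e3,1),round(float(p),1),round(float(f[2]),1)))
        if p>7.3:break
        if p>3 and x<x0-.005 and f[2]>-.3*W and k<8: z+=.0003;k+=1;go(x);continue
        x+=.002 if (p<3 and x<x0-.006) else .0005 if p<6 else .0003
        go(x)
    print(*log)
    h=[]
    for _ in range(7):
        f=F(8)-fe;p=-f@ex;h.append((round(float(p),1),round(float(f[2]),1)))
        if p>9.5:x-=.0003;go(x)
        elif p<6.5:x+=.0003;go(x)
    s=get_state();print("hold",h,"x",x,"tcp",s["tcp_pos"],"travel",(s["tcp_pos"]-base)@ex,"t",s["time"])
    return base,ex,x,z
E
python3 - <<'E'
from rob import *
pos=[.6268,.0508]
movel([*pos,.15],.25,R(4.0));movel([*pos,.028],.15);dwell(.15)
slide("filled",pos,4.0)
E
```

```text
unload fz -3.759644824757641 z 0.028900000000000006 expect 0.016135242136460476 t 26.5667
(0.0, -0.6, -4.3) (2.0, -0.8, -4.0) (4.0, -0.2, -4.3) (6.0, -0.0, -4.3) (8.0, 0.1, -4.5) (10.0, -0.0, -4.3) (12.0, -0.0, -3.7) (12.5, -0.5, -4.1) (13.0, -0.4, -4.1) (13.5, 0.1, -4.1) (14.0, -0.7, -3.7) (14.5, -1.0, -4.5) (15.0, -0.5, -3.8) (15.5, 0.5, -4.0) (16.0, 2.0, -1.8) (16.5, 5.0, 0.0) (17.0, 5.8, 0.2) (17.5, 6.8, 0.8) (17.8, 7.2, 1.6) (18.1, 8.1, 2.4)
hold [(8.0, 2.1), (7.9, 2.1), (8.0, 2.0), (7.9, 2.1), (7.7, 2.4), (8.3, 2.1), (8.1, 1.8)] x 0.01810000000000001 tcp [0.6423 0.0519 0.0286] travel 0.01552538270581278 t 33.5833
```

Contact came at the expected travel, held at 8.0 N for over 1 s. Release, back off and check the gap, then go to hub B.

```bash
python3 - <<'E'
from rob import *
set_gripper(.060);dwell(.1)
s=get_state();p=s["tcp_pos"];print(p,s["force"],s["time"])
movel([p[0],p[1],.13],.2)
Q=R(4);reach([.575,p[1],.19],Q)
s=get_state();im,d=read_camera("wrist");cv2.imwrite("pics/w2.png",cv2.resize(im[30:230,150:400,::-1],None,fx=3,fy=3))
P=cloud("wrist",d,s);z=P[...,2];ex=Q[:,0];X=P@ex;Y=-(P@Q[:,1])
y0=-(np.array([.6423,.0519,0])@Q[:,1])
near=np.linalg.norm(P[...,:2]-[.643,.052],axis=-1)<.035
q=near&(z>.076)&(z<.09);c,r=cv2.minEnclosingCircle(P[q][:,:2].astype(np.float32)*1000);print("hub top",c,r,"along ex",np.array([c[0],c[1],0])/1000@ex)
m=(z>.031)&(z<.038)&(abs(P[...,1]+.02)<.03)&(P[...,0]>.64);print("stop front along ex",np.percentile(X[m],[1,3,10,97,99])," z",np.median(z[m]))
t=X[q];print("hub front/back top",np.percentile(t,[1,99]),"top plane", np.linalg.lstsq(np.c_[X[q],Y[q],np.ones(q.sum())],z[q],rcond=None)[0])
print(get_state()["time"])
E
```

```text
[0.646  0.0521 0.0294] [-0.8918 -0.0562  0.0104] 33.975
hub top (641.2492065429688, 52.724395751953125) 22.94632339477539 along ex 0.6433650236328485
stop front along ex [0.6664 0.6672 0.6699 0.6998 0.7008]  z 0.034276926972793526
hub front/back top [0.6227 0.6647] top plane [-0.0023 -0.0007  0.0859]
35.1417
```

View pics/w2.png

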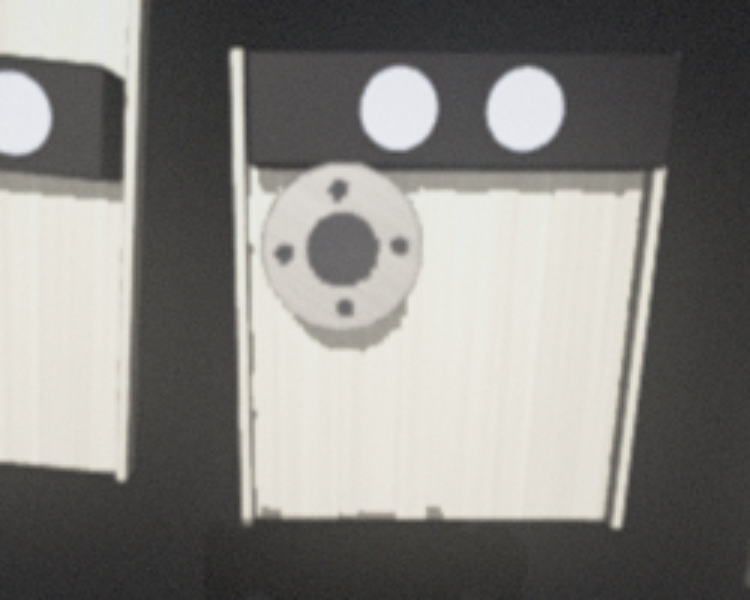

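Hub A's top (crop ~(342,247)) stands upright, with its edge at the stop's front face (0.6664 against 0.6664 m). Now hub B at (.431,.226): look, pick and weigh.

```bash
python3 - <<'E'
from rob import *
set_gripper(.072)
reach([.39,.226,.20],R(0));c=look("wB",[.431,.226]);print(c)
im=cv2.imread("pics/wB.png");
if abs(c[0]-.431)<.008 and abs(c[1]-.226)<.008:
    def rd(n=45):
        a=[];T=[]
        for _ in range(n):
            dwell(.01);s=get_state();a.append(s["force"][2]);T.append(s["tau"])
        return np.mean(a),np.mean(T,0)
    movel([*c,.15],.2);dwell(.25);f0,t0=rd()
    movel([*c,.030],.15);set_gripper(.03,50);movel([*c,.15],.15);dwell(.25);f1,t1=rd()
    s=get_state();print("mass force",(f0-f1)/9.81e-3,"tau",(t0-t1)[1]/9.81e-3/np.hypot(*c),s["grip_width"],s["time"])
E
```

```text
top [0.429  0.2272 0.0779] ext [0.0449 0.0455 0.0102] circle (428.92877197265625, 227.26181030273438) 22.930801391601562 px [256.4036 144.7314] 1925
[0.4289 0.2273]
mass force 863.1801340359382 tau 850.7904969982021 0.04493819335077929 40.4333
```

850 g by torque, 863 g by force: a solid hub, so the three-disc tray.

```bash
python3 - <<'E'
from rob import *
C,yaw=TR["solid"];Q=R(yaw);ex=Q[:,0]
pos=(np.r_[C,0]-(.0405+.010)*ex)[:2]
reach([*pos,.14],Q);movel([*pos,.040],.15);dwell(.15);fz=F(8)[2];z=.0355
while z>.031:
    movel([*pos,z],.03);f=F(4)[2]-fz
    if f>3:break
    z-=.0006
print("floor z",z,f)
set_gripper(.056);dwell(.1);print(get_state()["time"])
b,ex,x,zz=slide("solid",pos,8.4,z)
E
```

```text
floor z 0.034899999999999994 5.0289728953489234
43.4
unload fz -7.256511298002796 z 0.0358 expect 0.010000000000000044 t 45.025
(0.0, -0.2, -7.8) (2.0, -0.2, -8.3) (4.0, -0.0, -8.5) (6.0, -0.0, -8.5) (6.5, -0.1, -8.5) (7.0, -0.1, -8.6) (7.5, -0.2, -7.9) (8.0, -0.0, -8.3) (8.5, 0.7, -8.4) (9.0, 0.4, -8.3) (9.5, 1.5, -6.8) (10.0, 4.3, -5.3) (10.5, 5.7, -4.2) (11.0, 6.6, -3.7) (11.3, 6.7, -3.5) (11.6, 7.5, -2.6)
hold [(7.4, -2.9), (7.5, -2.8), (7.6, -2.8), (7.4, -3.0), (7.7, -2.6), (7.9, -3.1), (7.5, -3.2)] x 0.011600000000000004 tcp [0.635  0.199  0.0355] travel 0.009198429952722057 t 50.775
```

Pressing at 7.5 N, but the tool still carries 3 N of the weight. Seat it fully on the floor while pressed, hold for a second, release and check.

```bash
python3 - <<'E'
from rob import *
C,yaw=TR["solid"];Q=R(yaw);ex=Q[:,0]
pos=(np.r_[C,0]-(.0405+.010)*ex)[:2];base=np.r_[pos,0]+.0116*ex
z=.0358;f=F(4)
for _ in range(4):
    z-=.0003;movel(base+[0,0,z],.03);f=F(4)
    if f[2]>-.5 or -f@ex>10:break
h=[round(float(-F(10)@ex),1) for _ in range(5)];print(z,f,"hold",h)
set_gripper(.060);dwell(.1);p=get_state()["tcp_pos"];print(p)
movel([p[0],p[1],.13],.2);reach([.565,p[1],.19],Q)
s=get_state();im,d=read_camera("wrist");cv2.imwrite("pics/w3.png",cv2.resize(im[30:230,150:400,::-1],None,fx=3,fy=3))
P=cloud("wrist",d,s);z=P[...,2];X=P@ex;Y=-(P@Q[:,1])
near=np.linalg.norm(P[...,:2]-[.635,.199],axis=-1)<.035
q=near&(z>.076)&(z<.09);c,r=cv2.minEnclosingCircle(P[q][:,:2].astype(np.float32)*1000);print("hub",c,r,"front along ex",np.array([c[0],c[1],0])/1000@ex+.023)
m=(z>.031)&(z<.038)&(abs(Y-.222)<.07)&(abs(Y-.222)>.03)&(X>.62);print("stop front",np.percentile(X[m],[1,3]))
print("slope",np.linalg.lstsq(np.c_[X[q],Y[q],np.ones(q.sum())],z[q],rcond=None)[0],get_state()["time"])
E
```

```text
0.034899999999999994 [-8.8688 -0.2781 -0.0823] hold [8.9, 8.8, 8.9, 9.0, 8.8]
[0.6389 0.199  0.0357]
hub (633.8695678710938, 199.38575744628906) 22.84845542907715 front along ex 0.6499104061314098
stop front [0.6506 0.6515]
slope [-0.0025  0.0005  0.0858] 54.1583
```

View pics/w3.png

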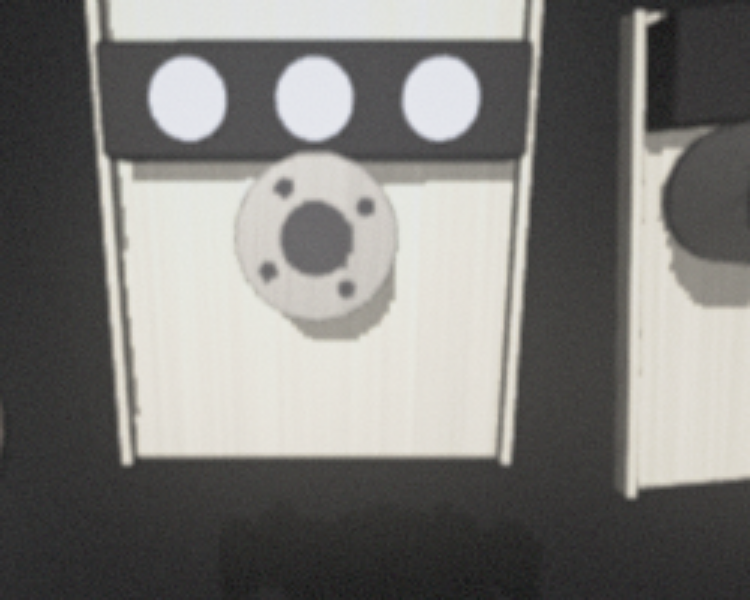

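Hub B (crop (316,238)) is upright at the three-disc stop. For both hubs the camera-minus-TCP offset (1.1 mm) is the same as when pressed, so neither moved on release. Handing in.

```bash
python3 -c "
from workcell import *
print(get_state()['time'],close_job())"
```

```text
the job is handed in; nothing more can be done
54.1583 None
```

I handed the job in at 54.2 s: the 407 g hub is in the two-mark tray and the roughly 855 g hub is in the three-mark tray, each held on its stop at about 8–9 N for over a second and left upright, touching the stop to within about 1 mm by camera; the 407 g hub first jammed on the tray floor short of its stop at about 14 N (under the 20 N limit), and I slid both hubs back with the gripper carrying most or all of their weight.

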